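Put away the washed dye syringes by colour

TASK

Put the three washed dosing syringes, the ones whose plungers are pulled out, away in the caddy: each lying flat on the floor of the lane of its own colour, lengthwise, either way round. Leave the syringes with pushed-in plungers where they lie on the mat, and do not disturb the dye pot or the brush.

Things in the scene. Friction and masses are not known exactly. Their poses are not given: they have to be found in the camera images.
- clean_purple_mid (a point): purple syringe lying on the grey mat (top 4 mm above table), plunger pulled out (washed). Barrel 28 mm dia, 100 mm long, from x = -25 to +75 mm: grip it at the point, across y; 50 g; flange 4 x 44 x 28 mm (x, y, z) at its open end stops rolling; 14 mm white nozzle; white plunger, rigid, 28 mm disc, 64 mm out. 178 mm over all. Point: mid-length, on the axis, 14 mm above its support; x to nozzle, z up.
- clean_blue_mid (a point): blue syringe lying on the grey mat (top 4 mm above table), plunger pulled out (washed). Barrel 28 mm dia, 100 mm long, from x = -25 to +75 mm: grip it at the point, across y; 50 g; flange 4 x 44 x 28 mm (x, y, z) at its open end stops rolling; 14 mm white nozzle; white plunger, rigid, 28 mm disc, 64 mm out. 178 mm over all. Point: mid-length, on the axis, 14 mm above its support; x to nozzle, z up.
- clean_yellow_mid (a point): yellow syringe lying on the grey mat (top 4 mm above table), plunger pulled out (washed). Barrel 28 mm dia, 100 mm long, from x = -25 to +75 mm: grip it at the point, across y; 50 g; flange 4 x 44 x 28 mm (x, y, z) at its open end stops rolling; 14 mm white nozzle; white plunger, rigid, 28 mm disc, 64 mm out. 178 mm over all. Point: mid-length, on the axis, 14 mm above its support; x to nozzle, z up.
- dirty_purple_mid (a point): purple syringe lying on the grey mat (top 4 mm above table), plunger pushed in (not yet washed). Barrel 28 mm dia, 100 mm long; flange 4 x 44 x 28 mm (x, y, z) at its open end stops rolling; 14 mm white nozzle; white plunger, rigid, 28 mm disc, 12 mm out. 126 mm over all. Point: mid-length, on the axis, 14 mm above its support; x to nozzle, z up.
- dirty_blue_mid (a point): blue syringe lying on the grey mat (top 4 mm above table), plunger pushed in (not yet washed). Barrel 28 mm dia, 100 mm long; flange 4 x 44 x 28 mm (x, y, z) at its open end stops rolling; 14 mm white nozzle; white plunger, rigid, 28 mm disc, 12 mm out. 126 mm over all. Point: mid-length, on the axis, 14 mm above its support; x to nozzle, z up.
- lane_purple: the purple lane of the aluminium caddy: a purple fixed open trough, 212 x 78 mm outside (x, y), 204 x 70 inside, 9 mm high, walls and floor 4 mm thick. Origin: centre of its underside, 7 mm above the table; x along the lane, z up. Three lanes side by side in any order, 84 mm apart; lane walls reach 16 mm, the caddy's rim 14 mm above the table.
- lane_blue: the blue lane of the aluminium caddy: a blue fixed open trough, 212 x 78 mm outside (x, y), 204 x 70 inside, 9 mm high, walls and floor 4 mm thick. Origin: centre of its underside, 7 mm above the table; x along the lane, z up. Three lanes side by side in any order, 84 mm apart; lane walls reach 16 mm, the caddy's rim 14 mm above the table.
- lane_yellow: the yellow lane of the aluminium caddy: a yellow fixed open trough, 212 x 78 mm outside (x, y), 204 x 70 inside, 9 mm high, walls and floor 4 mm thick. Origin: centre of its underside, 7 mm above the table; x along the lane, z up. Three lanes side by side in any order, 84 mm apart; lane walls reach 16 mm, the caddy's rim 14 mm above the table.
- dye_pot_mid (a point): bystander: a dark metal dye pot with a handle, 90 mm in diameter, 85 mm high, beyond the work; the point is its middle. To be left alone.
- brush_mid (a point): bystander: a scrubbing brush with a wooden back, 50 x 140 x 44 mm (x, y, z), beyond the work; the point is its middle. To be left alone.

How it is judged (in metres and radians):
At the end, for the whole second after the job is handed in: Each pulled-out syringe rests in its colour's lane: middle within 18 mm along and 17 mm across of the lane's, 12 to 22 mm above its underside, in line within 0.2 rad either way round, at rest; pushed-in syringes within 15 mm, pot and brush within 20 mm of their starts (x of clean_purple_mid in the frame of lane_purple between -0.018 and 0.018 m and y of clean_purple_mid in the frame of lane_purple between -0.017 and 0.017 m and z of clean_purple_mid in the frame of lane_purple between 0.012 and 0.022 m and angle between the x axis of clean_purple_mid and the x axis of lane_purple, either way round below 0.2 rad and linear speed of each of clean_purple, clean_blue, clean_yellow below 0.02 m/s and x of clean_blue_mid in the frame of lane_blue between -0.018 and 0.018 m and y of clean_blue_mid in the frame of lane_blue between -0.017 and 0.017 m and z of clean_blue_mid in the frame of lane_blue between 0.012 and 0.022 m and angle between the x axis of clean_blue_mid and the x axis of lane_blue, either way round below 0.2 rad and x of clean_yellow_mid in the frame of lane_yellow between -0.018 and 0.018 m and y of clean_yellow_mid in the frame of lane_yellow between -0.017 and 0.017 m and z of clean_yellow_mid in the frame of lane_yellow between 0.012 and 0.022 m and angle between the x axis of clean_yellow_mid and the x axis of lane_yellow, either way round below 0.2 rad and distance of each of dirty_purple_mid, dirty_blue_mid from where it was at the start of the episode below 0.015 m and distance of each of dye_pot_mid, brush_mid from where it was at the start of the episode below 0.02 m); the robot touches nothing.
It fails at once if the pushed-in purple syringe is moved by more than 15 mm (distance of dirty_purple_mid from where it was at the start of the episode above 0.015 m).
It fails at once if the pushed-in blue syringe is moved by more than 15 mm (distance of dirty_blue_mid from where it was at the start of the episode above 0.015 m).
It fails at once if the dye pot is moved by more than 20 mm (distance of dye_pot_mid from where it was at the start of the episode above 0.02 m).
It fails at once if the brush is moved by more than 20 mm (distance of brush_mid from where it was at the start of the episode above 0.02 m).
It also fails if it takes over 91 s, if anything falls off the work surface, if the arm or the gripper's body presses on something with over 40 N, if the wrist force passes 120 N, or if a joint passes its speed limit or range.

ROBOT

A 7-joint arm with a two-finger parallel gripper is mounted at the origin on the work surface. World frame = base frame: x ahead of the robot, y to its left, z up, the work surface at z = 0. Lengths are in m, angles in degrees, forces in N, time in s.
With the tool pointing down it reaches from about 0.425 to 0.875 m from the base axis. Payload 4.7 kg.
Tool frame: the origin (TCP) lies at the very end of the fingers, on their centre line; the grasp point (between the pads) lies env.hold_point_z behind it (env.hold_point_z is the distance from the TCP to the grasp point, in m); z points along the fingers, y is the line along which they close (so a half turn about z gives the same grasp; the last joint's range is limited). The gripper opens to 87 mm and grips with 3 to 60 N. Pads are 19 mm wide; open, the fingers measure 117 mm over their backs; the gripper's body (75 mm by 190 mm) begins 51 mm behind the grasp point.
Start: joints at [-64.051, 18.392, -4.016, 83.108, 1.295, 78.541, -3.26], TCP at [0.276, 0.588, 0.223] pointing down, gripper open.
Joint ranges: [-163.93, 163.93], [-17.29, 119.83], [-79.2, 71.16], [3.27, 140.29], [-89.18, 269.18], [5.43, 117.66], [-154.24, 154.24]. Speed limits (degrees/s): [147.25, 147.25, 180, 180, 180, 180, 180].

INTERFACE

Orientations are given as [roll, pitch, yaw] about the fixed x, y, z axes, in that order (R = Rz(yaw) Ry(pitch) Rx(roll)).
In Python, from cell import env gives the robot as it stands.
- The arm moves only by the shell command python3 -m jog 'ROWS' [FORCE]. ROWS is JSON, a list of rows, each an object with "dp": the shift along the tool's x, y, z in cm, a list of three; "twist": the turn about the tool's z in degrees; "fingers": the opening, from 0 (shut) to 1 (fully open). A call has 1 to 8 rows; each row is the pose to reach, as a shift and turn from the pose commanded when the call began, along the tool's axes at that moment; what a row does not reach only later rows make up. A row lasts 1/8 s, in which the tool goes at most 62.5 mm and 10.7 degrees, less where a joint would pass 70% of its speed; a pose out of reach is approached as far as the arm can. A call with a gripper value outside its range is refused whole. The fingers move at their own pace and stop on an object; FORCE is the grip in N (left out, the last holds). Time passes only in rows, so rows that repeat a pose let the fingers close. It gives the time, the measured TCP pose, the force, the opening and the grip force at its end, in the units of the state.
- env.get_obs(): the state, without advancing time (a new reading comes with each control period).
- env.read_camera(name): name is "side" or "top" or "wrist"; returns a dict with "pixels" (384x512x3 uint8, blue, green, red), "depth" (384x512 float32, m along the optical axis (not along the pixel's ray), 0 where there is no reading), "fx", "fy", "cx", "cy" (pixels), "rvec" (rotation vector, rad) and "tvec" (3), from world to camera coordinates, as OpenCV has them. Camera axes: x right, y down, z forward; pixel columns grow to the right and rows downward; lengths in m; the calibration is good to about 2 mm. A picture is of the moment at which its call begins.
- env.sign_off(): hands the job in; it is judged then, once.
The state is a dict: "time_s": time; "qpos": joint angles; "joint_velocities": joint speeds; "effort": joint torques, N m; "tool_pos": TCP position; "tool_rot": TCP orientation; "force": force on the tool from outside, world axes, zero at the start; "wrist_torque": the same for the moment, N m; "grip_width": finger opening in m; "grasp_force": force on a finger pad.
Only numpy, scipy, OpenCV 4.12 (cv2) and the standard library are available. Lean on these libraries where they do the work, as an engineer would, in place of code of your own. Each camera call takes 0.05 s, during which the arm holds its last target. There are 200 camera calls.

## Working session

There is one attempt and no reset: what is moved stays moved. The work goes in short steps, Python scripts to look and compute and a shell command to move; the robot and the scene stay as the last step left them, time stands still between calls to the robot, and variables do not carry over. Pictures are saved under pics/ and viewed, at most 14 in all, crops included, and the job is handed in when it is done.

```bash
mkdir -p pics; ls; python3 - <<'E'
from cell import env
import cv2,numpy as np
o=env.get_obs();print(o['time_s'],o['tool_pos'],o['tool_rot'],o['grip_width'],env.hold_point_z)
for n in('top','side'):
    c=env.read_camera(n);cv2.imwrite(f'pics/{n}0.png',c['pixels']);np.savez(f'{n}0.npz',**c)
E
```

```text
pics
0.0 [0.27595863 0.58790086 0.2214703 ] [-1.79892395e+02  6.03561966e-03  1.54862233e+02] 0.08740255479101376 0.0187
```

View pics/top0.png

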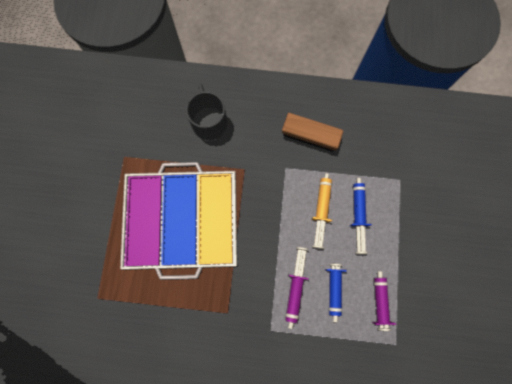

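View pics/side0.png

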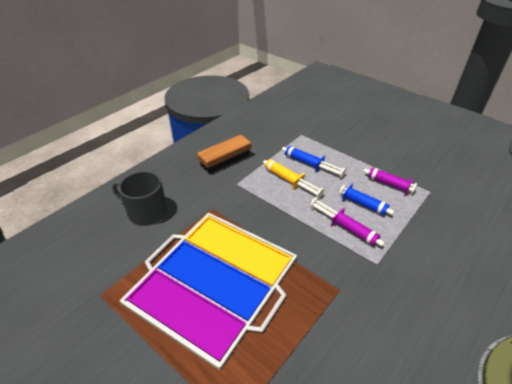

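Top view: the caddy's purple, blue and yellow lanes are at about (144,220), (181,220) and (217,220). The pulled-out syringes are yellow (323,210), blue (360,215) and purple (297,288). The pushed-in ones are blue (336,292) and purple (382,300).

```bash
cat > h.py <<'E'
import cv2,numpy as np
def cast(c,uv,z):
    uv=np.atleast_2d(uv).astype(float)
    R=cv2.Rodrigues(np.array(c['rvec'],float))[0];t=np.array(c['tvec'],float).ravel()
    d=np.c_[(uv[:,0]-c['cx'])/c['fx'],(uv[:,1]-c['cy'])/c['fy'],np.ones(len(uv))]@R
    o=-R.T@t
    return (o+d*((z-o[2])/d[:,2])[:,None])[:,:2]
H={'yellow':(15,35),'blue':(108,128),'purple':(140,160)}
def blobs(c,col,amin=60):
    h=cv2.cvtColor(c['pixels'],cv2.COLOR_BGR2HSV)
    m=cv2.inRange(h,(H[col][0],110,60),(H[col][1],255,255))
    m=cv2.morphologyEx(m,cv2.MORPH_CLOSE,np.ones((5,5),np.uint8))
    n,l,s,_=cv2.connectedComponentsWithStats(m)
    return [np.argwhere(l==i)[:,::-1] for i in range(1,n) if s[i,4]>=amin]
def axis(P):
    """PCA: centre (box centre), unit dir, extents"""
    m=P.mean(0);d=np.linalg.svd(P-m,full_matrices=False)[2][0];n=np.array([-d[1],d[0]])
    a=(P-m)@d;b=(P-m)@n
    if a.max()+a.min()<0: pass
    c=m+d*(np.percentile(a,.5)+np.percentile(a,99.5))/2
    return c,d,np.ptp(a),np.ptp(b),m
E
python3 - <<'E'
from h import *
c=dict(np.load('top0.npz'))
print('fx',c['fx'],'cam',-cv2.Rodrigues(c['rvec'])[0].T@c['tvec'].ravel())
for col in H:
    for P in blobs(c,col):
        big=len(P)>1500
        W=cast(c,P,.014 if big else .018)
        ce,d,L,w,m=axis(W)
        if L>.3 or len(P)>6000: continue
        yaw=np.degrees(np.arctan2(d[1],d[0]))%180
        # flange end: widest lateral spread
        a=(W-ce)@d;b=(W-ce)@np.array([-d[1],d[0]])
        e=[np.ptp(b[a>L/2-.015]),np.ptp(b[a<-L/2+.015])]
        print(col,len(P),'px',P.mean(0).round(),'ctr',ce.round(4),'mean',m.round(4),'yaw %.1f L %.3f w %.3f'%(yaw,L,w),'ends +/-',np.round(e,3),'dir',d.round(2))
E
```

```text
fx 373.26853432732116 cam [ 0.45797474 -0.00683599  0.88348691]
yellow 2931 px [215. 219.] ctr [0.5723 0.1012] mean [0.5698 0.1008] yaw 8.5 L 0.212 w 0.076 ends +/- [0.074 0.075] dir [-0.99 -0.15]
yellow 507 px [323. 200.] ctr [ 0.6452 -0.1484] mean [ 0.6422 -0.1483] yaw 177.8 L 0.105 w 0.044 ends +/- [0.044 0.024] dir [-1.    0.04]
blue 1005 px [374.  58.] ctr [ 1.0445 -0.2517] mean [ 1.0265 -0.2473] yaw 166.2 L 0.189 w 0.070 ends +/- [0.04  0.005] dir [-0.97  0.24]
blue 2947 px [179. 220.] ctr [0.5601 0.1844] mean [0.5572 0.184 ] yaw 8.3 L 0.211 w 0.078 ends +/- [0.076 0.075] dir [-0.99 -0.14]
blue 495 px [359. 205.] ctr [ 0.6433 -0.233 ] mean [ 0.6406 -0.2333] yaw 5.5 L 0.103 w 0.044 ends +/- [0.044 0.024] dir [-1.  -0.1]
blue 560 px [335. 292.] ctr [ 0.4361 -0.1915] mean [ 0.4373 -0.1915] yaw 3.3 L 0.100 w 0.041 ends +/- [0.024 0.041] dir [-1.   -0.06]
purple 3008 px [143. 221.] ctr [0.548  0.2681] mean [0.5454 0.2677] yaw 8.3 L 0.211 w 0.079 ends +/- [0.076 0.077] dir [-0.99 -0.14]
purple 520 px [295. 298.] ctr [ 0.4112 -0.1019] mean [ 0.4135 -0.1021] yaw 176.6 L 0.100 w 0.041 ends +/- [0.025 0.041] dir [-1.    0.06]
purple 583 px [382. 302.] ctr [ 0.4292 -0.2954] mean [ 0.4266 -0.2957] yaw 7.8 L 0.100 w 0.044 ends +/- [0.044 0.026] dir [-0.99 -0.14]
```

```bash
cat > go.py <<'E'
import sys,numpy as np
from scipy.spatial.transform import Rotation as R
from cell import env
o=env.get_obs();x,y,z,yaw=map(float,sys.argv[1:5])
T=R.from_euler('xyz',o['tool_rot'],degrees=True)
dy=(yaw-o['tool_rot'][2]+90)%180-90
print('t',o['time_s'],np.round(o['tool_pos'],4),np.round(o['tool_rot'],1),'q7',round(o['qpos'][6],1))
print('dp cm',np.round(T.inv().apply(np.array([x,y,z])-o['tool_pos'])*100,2),'twist',round(-dy,1))
E
python3 go.py 0.62 -0.1475 0.15 177.8
```

```text
t 0.1 [0.276  0.5879 0.2216] [-179.9    0.   154.9] q7 -3.3
dp cm [-62.38 -51.95   7.25] twist -22.9
```

```bash
python3 -m jog '[{"dp":[-6,-5,1],"twist":-5,"fingers":0.65},{"dp":[-11,-9,2],"twist":-10,"fingers":0.65},{"dp":[-16,-13,3],"twist":-15,"fingers":0.65},{"dp":[-21,-17,4],"twist":-20,"fingers":0.65},{"dp":[-26,-21,5],"twist":-23,"fingers":0.65},{"dp":[-31,-25.5,6],"twist":-23,"fingers":0.65},{"dp":[-36,-30,7],"twist":-23,"fingers":0.65},{"dp":[-40,-33.5,7],"twist":-23,"fingers":0.65}]' 25; python3 go.py 0.62 -0.1475 0.15 177.8
```

```text
time_s: 1.1
tool_pos: [0.4852, 0.1378, 0.1535]
tool_rot: [-180.0, -0.0, 177.9]
force: [1.6, 0.5, 0.3]
grip_width: 0.0567
grasp_force: 0.0
t 1.1 [0.4852 0.1378 0.1535] [-180.    -0.   177.9] q7 69.8
dp cm [-14.52 -28.01   0.34] twist 0.1
```

```bash
python3 -m jog '[{"dp":[-2.5,-5,0]},{"dp":[-5,-10,0]},{"dp":[-7.5,-15,0]},{"dp":[-10.5,-20,0]},{"dp":[-12.5,-24,0]},{"dp":[-14,-27,0.3]},{"dp":[-14.5,-28,0.3]},{"dp":[-14.5,-28,0.3]}]'; python3 go.py 0.62 -0.1475 0.007 177.8; python3 - <<'E'
from cell import env
from h import *
c=env.read_camera('wrist');cv2.imwrite('pics/w1.png',c['pixels']);np.savez('w1.npz',**c)
for P in blobs(c,'yellow',400):
    W=cast(c,P,.018);ce,d,L,w,m=axis(W);print(len(P),P.min(0),P.max(0),ce.round(4),d.round(3),L,w)
E
```

```text
t 1.1 [0.4852 0.1378 0.1535] [-180.    -0.   177.9] q7 69.8
dp cm [-14.54 -28.01  14.64] twist 0.1
5630 [155 156] [252 238] [0.5024 0.0918] [-0.655 -0.756] 0.10742563908237518 0.09773013213414561
803 [114 223] [139 283] [0.5538 0.0069] [ 0.979 -0.203] 0.06408216040937617 0.022772148055268768
798 [378 223] [402 283] [0.5635 0.2637] [0.992 0.125] 0.06386997516885379 0.022141736391083244
6820 [156 268] [511 309] [0.609  0.2104] [-0.081 -0.997] 0.3557575547045622 0.04946289965158557validation failed for argument at $[0]...
```

View pics/w1.png

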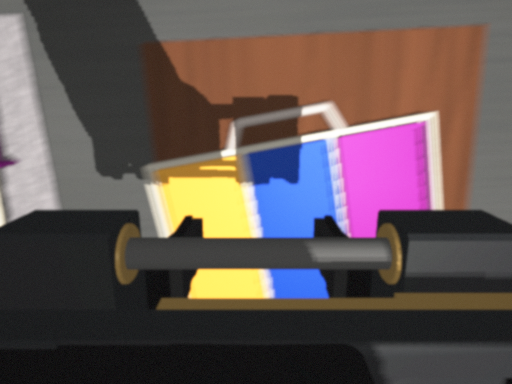

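The move was refused because every row needs all three fields. The wrist view therefore still shows the caddy, with the fingers at about (190,250) and (330,250).

```bash
python3 -m jog '[{"dp":[-2.5,-5,0],"twist":0,"fingers":0.65},{"dp":[-5,-10,0],"twist":0,"fingers":0.65},{"dp":[-7.5,-15,0],"twist":0,"fingers":0.65},{"dp":[-10.5,-20,0],"twist":0,"fingers":0.65},{"dp":[-12.5,-24,0],"twist":0,"fingers":0.65},{"dp":[-14,-27,0.3],"twist":0,"fingers":0.65},{"dp":[-14.5,-28,0.3],"twist":0,"fingers":0.65},{"dp":[-14.5,-28,0.3],"twist":0,"fingers":0.65}]'; python3 go.py 0.62 -0.1475 0.007 177.8; python3 - <<'E'
from cell import env
from h import *
c=env.read_camera('wrist');cv2.imwrite('pics/w2.png',c['pixels']);np.savez('w2.npz',**c)
for P in blobs(c,'yellow',400):
    W=cast(c,P,.018);ce,d,L,w,m=axis(W);print(len(P),P.min(0),P.max(0),ce.round(4),d.round(3),L,w)
E
```

```text
time_s: 2.15
tool_pos: [0.6195, -0.1451, 0.1508]
tool_rot: [180.0, -0.1, 177.8]
force: [-1.0, 0.2, 0.3]
grip_width: 0.0565
grasp_force: 0.0
t 2.15 [ 0.6195 -0.1451  0.1508] [ 1.800e+02 -1.000e-01  1.778e+02] q7 105.8
dp cm [-0.07 -0.25 14.38] twist 0.0
5226 [486   0] [511 225] [0.5747 0.0657] [0.989 0.146] 0.1963114149658166 0.020313750401989284
2778 [229 151] [280 238] [ 0.6347 -0.1483] [ 0.999 -0.039] 0.08205050388400031 0.045214706921847314
806 [114 223] [138 283] [ 0.6866 -0.2747] [ 0.98  -0.201] 0.06345586951548243 0.022943351562623743
806 [377 223] [402 283] [ 0.6965 -0.0204] [0.992 0.127] 0.06330877406652885 0.02283423998266002
4690 [156 293] [511 309] [ 0.7473 -0.0736] [-0.026 -1.   ] 0.35283827740042417 0.01928078063181598
```

View pics/w2.png

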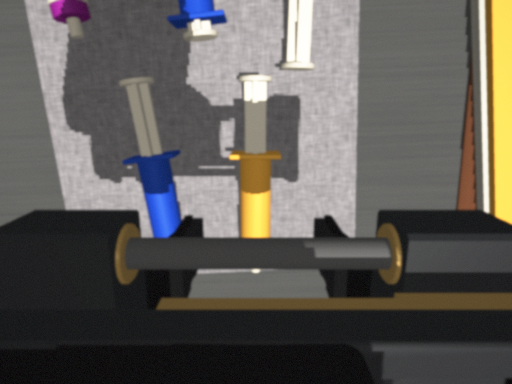

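The wrist view shows the yellow syringe centred between the fingers, with its flange at (255,155), and both cameras agree. I'll descend and grip.

```bash
python3 -m jog '[{"dp":[-0.1,-0.25,4],"twist":0,"fingers":0.65},{"dp":[-0.1,-0.25,8],"twist":0,"fingers":0.65},{"dp":[-0.1,-0.25,11],"twist":0,"fingers":0.65},{"dp":[-0.1,-0.25,13],"twist":0,"fingers":0.65},{"dp":[-0.1,-0.25,14.3],"twist":0,"fingers":0.65},{"dp":[-0.1,-0.25,14.3],"twist":0,"fingers":0.2},{"dp":[-0.1,-0.25,14.3],"twist":0,"fingers":0.2},{"dp":[-0.1,-0.25,14.3],"twist":0,"fingers":0.2}]' 25; python3 go.py 0.571 0.101 0.1 8.4
```

```text
time_s: 3.2
tool_pos: [0.6215, -0.1482, 0.0094]
tool_rot: [-180.0, 0.1, 177.9]
force: [-0.5, -0.1, 0.6]
grip_width: 0.0343
grasp_force: 0.0
t 3.2 [ 0.6215 -0.1482  0.0094] [-1.800e+02  1.000e-01  1.779e+02] q7 109.1
dp cm [ 5.96 24.71 -9.08] twist -10.5
```

```bash
python3 -m jog '[{"dp":[0,0,0],"twist":0,"fingers":0.2},{"dp":[0,0,0],"twist":0,"fingers":0.2},{"dp":[0,0,0],"twist":0,"fingers":0.2},{"dp":[0,0,-1],"twist":0,"fingers":0.2},{"dp":[0,0,-4],"twist":0,"fingers":0.2},{"dp":[0,0,-7],"twist":0,"fingers":0.2},{"dp":[0.5,3,-9],"twist":-2,"fingers":0.2},{"dp":[1.2,6,-9],"twist":-5,"fingers":0.2}]' 25; python3 go.py 0.571 0.101 0.1 8.4
```

```text
time_s: 4.2
tool_pos: [0.612, -0.0875, 0.1004]
tool_rot: [-180.0, 0.2, -177.1]
force: [-0.4, 0.2, -1.4]
grip_width: 0.0273
grasp_force: 25.0
t 4.2 [ 0.612  -0.0875  0.1004] [-180.     0.2 -177.1] q7 105.6
dp cm [ 3.15 19.03  0.02] twist -5.5
```

```bash
python3 -m jog '[{"dp":[0.7,4,0],"twist":-1.5,"fingers":0.2},{"dp":[1.4,8,0],"twist":-3,"fingers":0.2},{"dp":[2,12,0],"twist":-4.5,"fingers":0.2},{"dp":[2.7,16,0],"twist":-5.5,"fingers":0.2},{"dp":[3.1,18.5,0],"twist":-5.5,"fingers":0.2},{"dp":[3.15,19,0],"twist":-5.5,"fingers":0.2},{"dp":[3.15,19,2],"twist":-5.5,"fingers":0.2},{"dp":[3.15,19,4],"twist":-5.5,"fingers":0.2}]'; python3 go.py 0.571 0.101 0.016 8.4; python3 - <<'E'
from cell import env
from h import *
c=env.read_camera('top');cv2.imwrite('pics/t1.png',c['pixels'])
E
```

```text
time_s: 5.2
tool_pos: [0.5705, 0.0989, 0.058]
tool_rot: [-179.9, 0.0, -171.7]
force: [-0.6, -0.2, -0.5]
grip_width: 0.0276
grasp_force: 25.0
t 5.2 [0.5705 0.0989 0.058 ] [-179.9    0.  -171.7] q7 90.9
dp cm [-0.08  0.21  4.2 ] twist -0.1
```

View pics/t1.png

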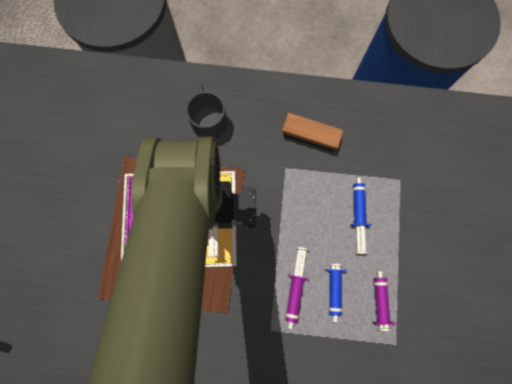

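The top view shows the yellow syringe over its lane at about (220,245), and the mat is otherwise undisturbed. I'll lower, release and rise.

```bash
python3 -m jog '[{"dp":[-0.05,0.1,2],"twist":0,"fingers":0.2},{"dp":[-0.05,0.1,3.5],"twist":0,"fingers":0.2},{"dp":[-0.05,0.1,4.2],"twist":0,"fingers":0.2},{"dp":[-0.05,0.1,4.2],"twist":0,"fingers":0.2},{"dp":[-0.05,0.1,4.2],"twist":0,"fingers":0.5},{"dp":[-0.05,0.1,4.2],"twist":0,"fingers":0.5},{"dp":[-0.05,0.1,4.2],"twist":0,"fingers":0.5},{"dp":[-0.05,0.1,3],"twist":0,"fingers":0.5}]'; python3 -m jog '[{"dp":[0,0,-3],"twist":0,"fingers":0.6},{"dp":[0,0,-7],"twist":0,"fingers":0.6},{"dp":[0,0,-10],"twist":0,"fingers":0.6}]'; python3 go.py 0.6184 -0.2354 0.12 5.5
```

```text
time_s: 6.25
tool_pos: [0.5694, 0.1015, 0.0278]
tool_rot: [-180.0, -0.1, -171.6]
force: [-0.5, 0.7, -0.2]
grip_width: 0.043
grasp_force: 0.0
time_s: 6.62
tool_pos: [0.5711, 0.1018, 0.131]
tool_rot: [180.0, 0.1, -171.6]
force: [-0.3, 0.4, 0.1]
grip_width: 0.0519
grasp_force: 0.0
t 6.625 [0.5711 0.1018 0.131 ] [ 1.800e+02  1.000e-01 -1.716e+02] q7 89.5
dp cm [  0.21 -34.05   1.08] twist 2.9
```

```bash
python3 -m jog '[{"dp":[0,-5,0.5],"twist":1,"fingers":0.65},{"dp":[0,-11,0.5],"twist":2,"fingers":0.65},{"dp":[0.1,-17,0.5],"twist":3,"fingers":0.65},{"dp":[0.2,-23,0.5],"twist":3,"fingers":0.65},{"dp":[0.2,-28.5,0.5],"twist":3,"fingers":0.65},{"dp":[0.2,-32.5,1],"twist":3,"fingers":0.65},{"dp":[0.2,-34,1],"twist":3,"fingers":0.65},{"dp":[0.2,-34,1],"twist":3,"fingers":0.65}]'; python3 go.py 0.6184 -0.2354 0.007 5.5; python3 - <<'E'
from cell import env
from h import *
c=env.read_camera('wrist')
for P in blobs(c,'blue',400):
    W=cast(c,P,.018);ce,d,L,w,m=axis(W);print(len(P),P.min(0),P.max(0),ce.round(4),d.round(3),L,w)
c=env.read_camera('top')
for col in ('yellow',):
  for P in blobs(c,col):
    W=cast(c,P,.025);ce,d,L,w,m=axis(W);print(len(P),P.min(0),P.max(0),ce.round(4),d.round(3),L,w)
cv2.imwrite('pics/t2.png',cv2.resize(c['pixels'][150:290,100:420],None,fx=2.5,fy=2.5))
E
```

```text
time_s: 7.62
tool_pos: [0.6178, -0.2353, 0.1186]
tool_rot: [180.0, 0.0, -174.7]
force: [-0.7, 0.6, -0.8]
grip_width: 0.0564
grasp_force: 0.0
t 7.625 [ 0.6178 -0.2353  0.1186] [ 180.     0.  -174.7] q7 122.7
dp cm [-0.06 -0.02 11.16] twist -0.2
1036 [309   0] [377  22] [ 0.4824 -0.1865] [-0.094  0.996] 0.048456473101061874 0.014381426959795683
2871 [229 156] [286 238] [ 0.6266 -0.2348] [0.996 0.092] 0.06918021093866364 0.045175936725789595
2643 [199 174] [231 263] [0.5709 0.0994] [-0.988 -0.155] 0.2101520035300261 0.07581829956767167
```

View pics/t2.png

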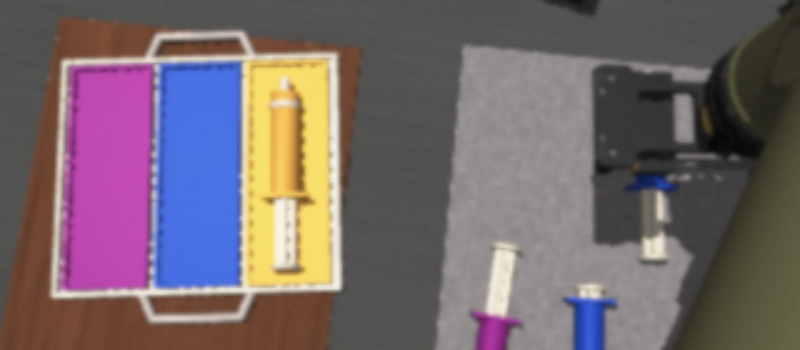

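The crop shows the yellow syringe lying in the middle of its lane at about (285,175). Blue is centred under the gripper.

```bash
python3 -m jog '[{"dp":[-0.1,0,4],"twist":0,"fingers":0.65},{"dp":[-0.1,0,8],"twist":0,"fingers":0.65},{"dp":[-0.1,0,10],"twist":0,"fingers":0.65},{"dp":[-0.1,0,11.1],"twist":0,"fingers":0.65},{"dp":[-0.1,0,11.1],"twist":0,"fingers":0.2},{"dp":[-0.1,0,11.1],"twist":0,"fingers":0.2},{"dp":[-0.1,0,11.1],"twist":0,"fingers":0.2},{"dp":[-0.1,0,11.1],"twist":0,"fingers":0.2}]' 25; python3 -m jog '[{"dp":[0,0,0],"twist":0,"fingers":0.2},{"dp":[0,0,0],"twist":0,"fingers":0.2},{"dp":[0,0,0],"twist":0,"fingers":0.2},{"dp":[0,0,-2],"twist":0,"fingers":0.2},{"dp":[0,0,-5],"twist":0,"fingers":0.2},{"dp":[0,0,-8],"twist":0,"fingers":0.2},{"dp":[0,0,-10],"twist":0,"fingers":0.2},{"dp":[0,0,-10],"twist":0,"fingers":0.2}]' 25; python3 go.py 0.559 0.1845 0.11 8.4
```

```text
time_s: 8.72
tool_pos: [0.6193, -0.2351, 0.0081]
tool_rot: [-180.0, 0.1, -174.6]
force: [-0.2, 0.1, 1.9]
grip_width: 0.0273
grasp_force: 25.0
time_s: 9.72
tool_pos: [0.6198, -0.2353, 0.1092]
tool_rot: [-179.9, 0.2, -174.6]
force: [-0.3, 0.2, -0.7]
grip_width: 0.0274
grasp_force: 25.0
t 9.725 [ 0.6198 -0.2353  0.1092] [-179.9    0.2 -174.6] q7 123.0
dp cm [ 2.13 42.37 -0.13] twist -3.0
```

```bash
python3 -m jog '[{"dp":[0.2,4,0],"twist":-0.5,"fingers":0.2},{"dp":[0.5,10,0],"twist":-1,"fingers":0.2},{"dp":[0.8,16,0],"twist":-1.5,"fingers":0.2},{"dp":[1.1,22,0],"twist":-2,"fingers":0.2},{"dp":[1.4,28,0],"twist":-2.5,"fingers":0.2},{"dp":[1.7,34,0],"twist":-3,"fingers":0.2},{"dp":[2,39,0],"twist":-3,"fingers":0.2},{"dp":[2.1,42,0],"twist":-3,"fingers":0.2}]'; python3 -m jog '[{"dp":[0,0,0],"twist":0,"fingers":0.2},{"dp":[0,0,2],"twist":0,"fingers":0.2},{"dp":[0,0,4],"twist":0,"fingers":0.2},{"dp":[0,0,4],"twist":0,"fingers":0.2}]';  python3 go.py 0.559 0.1845 0.016 8.4
```

```text
time_s: 10.72
tool_pos: [0.5565, 0.1848, 0.1056]
tool_rot: [180.0, -0.2, -171.4]
force: [0.6, -0.5, -0.4]
grip_width: 0.0273
grasp_force: 25.0
time_s: 11.22
tool_pos: [0.557, 0.1789, 0.0648]
tool_rot: [-179.9, -0.3, -171.8]
force: [-1.3, 0.2, 0.5]
grip_width: 0.0272
grasp_force: 25.0
t 11.225 [0.557  0.1789 0.0648] [-179.9   -0.3 -171.8] q7 82.6
dp cm [-0.3   0.54  4.88] twist -0.2
```

```bash
python3 -m jog '[{"dp":[-0.2,0.4,2],"twist":0,"fingers":0.2},{"dp":[-0.2,0.4,4],"twist":0,"fingers":0.2},{"dp":[-0.2,0.4,4.8],"twist":0,"fingers":0.2},{"dp":[-0.2,0.4,4.8],"twist":0,"fingers":0.2},{"dp":[-0.2,0.4,4.8],"twist":0,"fingers":0.5},{"dp":[-0.2,0.4,4.8],"twist":0,"fingers":0.5},{"dp":[-0.2,0.4,4.8],"twist":0,"fingers":0.5},{"dp":[-0.2,0.4,3.5],"twist":0,"fingers":0.5}]'; python3 -m jog '[{"dp":[0,0,-3],"twist":0,"fingers":0.6},{"dp":[0,0,-7],"twist":0,"fingers":0.6},{"dp":[0,0,-10],"twist":0,"fingers":0.6}]'; python3 go.py 0.4362 -0.1034 0.12 176.6
```

```text
time_s: 12.22
tool_pos: [0.5592, 0.1853, 0.032]
tool_rot: [-180.0, -0.1, -171.6]
force: [-0.8, -0.4, 0.5]
grip_width: 0.0433
grasp_force: 0.0
time_s: 12.6
tool_pos: [0.5608, 0.1858, 0.1352]
tool_rot: [180.0, 0.2, -171.6]
force: [-0.4, -0.5, -0.6]
grip_width: 0.0517
grasp_force: 0.0
t 12.6 [0.5608 0.1858 0.1352] [ 180.     0.2 -171.6] q7 81.2
dp cm [ 16.53 -26.8    1.45] twist 11.8
```

```bash
python3 -m jog '[{"dp":[1.5,-5,0],"twist":2,"fingers":0.65},{"dp":[4,-10,0],"twist":4,"fingers":0.65},{"dp":[7,-15,0.5],"twist":7,"fingers":0.65},{"dp":[10.5,-19.5,0.5],"twist":10,"fingers":0.65},{"dp":[13.5,-23.5,1],"twist":12,"fingers":0.65},{"dp":[16,-26.3,1],"twist":12,"fingers":0.65},{"dp":[16.5,-26.8,1.4],"twist":12,"fingers":0.65},{"dp":[16.5,-26.8,1.4],"twist":12,"fingers":0.65}]'; python3 go.py 0.4362 -0.1034 0.007 176.6; python3 - <<'E'
from cell import env
from h import *
c=env.read_camera('wrist');cv2.imwrite('pics/w3.png',c['pixels'])
for P in blobs(c,'purple',400):
    W=cast(c,P,.018);ce,d,L,w,m=axis(W);print(len(P),P.min(0),P.max(0),ce.round(4),d.round(3),L,w)
E
```

```text
time_s: 13.6
tool_pos: [0.436, -0.1033, 0.1186]
tool_rot: [179.9, 0.1, 176.3]
force: [0.1, 0.6, -0.6]
grip_width: 0.0566
grasp_force: 0.0
t 13.6 [ 0.436  -0.1033  0.1186] [1.799e+02 1.000e-01 1.763e+02] q7 95.1
dp cm [-1.000e-02 -2.000e-02  1.116e+01] twist -0.3
451 [240  93] [275 106] [ 0.3675 -0.0992] [0.067 0.998] 0.026606637804065383 0.009568081073223694
3867 [231 117] [284 224] [ 0.4231 -0.1028] [ 0.998 -0.065] 0.08686810420766122 0.04391355372529655
2793 [  0 131] [ 45 222] [ 0.4149 -0.2946] [ 0.99  -0.139] 0.07657351798003875 0.036495868676985066
```

View pics/w3.png

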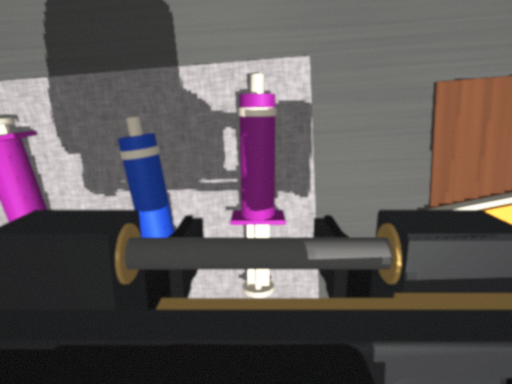

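The wrist view shows the purple syringe centred, with its flange at (258,217). The pushed-in blue at (150,180) is clear of the left finger.

```bash
python3 -m jog '[{"dp":[-0.15,0.05,4],"twist":0,"fingers":0.65},{"dp":[-0.15,0.05,8],"twist":0,"fingers":0.65},{"dp":[-0.15,0.05,10],"twist":0,"fingers":0.65},{"dp":[-0.15,0.05,11.1],"twist":0,"fingers":0.65},{"dp":[-0.15,0.05,11.1],"twist":0,"fingers":0.2},{"dp":[-0.15,0.05,11.1],"twist":0,"fingers":0.2},{"dp":[-0.15,0.05,11.1],"twist":0,"fingers":0.2},{"dp":[-0.15,0.05,11.1],"twist":0,"fingers":0.2}]' 25; python3 -m jog '[{"dp":[0,0,0],"twist":0,"fingers":0.2},{"dp":[0,0,0],"twist":0,"fingers":0.2},{"dp":[0,0,0],"twist":0,"fingers":0.2},{"dp":[0,0,-2],"twist":0,"fingers":0.2},{"dp":[0,0,-5],"twist":0,"fingers":0.2},{"dp":[0,0,-8],"twist":0,"fingers":0.2},{"dp":[0,0,-10],"twist":0,"fingers":0.2},{"dp":[0,0,-10],"twist":0,"fingers":0.2}]' 25; python3 go.py 0.547 0.268 0.11 8.4
```

```text
time_s: 14.65
tool_pos: [0.4379, -0.1031, 0.0079]
tool_rot: [180.0, 0.1, 176.4]
force: [-0.1, 1.2, 2.8]
grip_width: 0.0271
grasp_force: 25.0
time_s: 15.65
tool_pos: [0.4382, -0.1032, 0.1082]
tool_rot: [180.0, 0.2, 176.4]
force: [1.1, 0.7, -1.1]
grip_width: 0.0271
grasp_force: 25.0
t 15.65 [ 0.4382 -0.1032  0.1082] [180.    0.2 176.4] q7 95.6
dp cm [-8.5  37.74 -0.13] twist -12.0
```

```bash
python3 -m jog '[{"dp":[-2,4,0],"twist":-2,"fingers":0.2},{"dp":[-4,9,0],"twist":-4,"fingers":0.2},{"dp":[-6,14.5,0],"twist":-6,"fingers":0.2},{"dp":[-7,20,0],"twist":-8,"fingers":0.2},{"dp":[-7.5,25.5,0],"twist":-10,"fingers":0.2},{"dp":[-8,31,0],"twist":-12,"fingers":0.2},{"dp":[-8.5,35.5,0],"twist":-12,"fingers":0.2},{"dp":[-8.5,37.7,0],"twist":-12,"fingers":0.2}]'; python3 -m jog '[{"dp":[0,0,0],"twist":0,"fingers":0.2},{"dp":[0,0,2],"twist":0,"fingers":0.2},{"dp":[0,0,4],"twist":0,"fingers":0.2},{"dp":[0,0,4],"twist":0,"fingers":0.2},{"dp":[0,0,4],"twist":0,"fingers":0.2}]';  python3 go.py 0.547 0.268 0.016 8.4
```

```text
time_s: 16.65
tool_pos: [0.5448, 0.2702, 0.1051]
tool_rot: [-180.0, -0.1, -171.5]
force: [-0.1, -0.3, -0.3]
grip_width: 0.0272
grasp_force: 25.0
time_s: 17.27
tool_pos: [0.5462, 0.2671, 0.0671]
tool_rot: [-180.0, -0.0, -171.7]
force: [0.6, -0.3, 0.3]
grip_width: 0.0271
grasp_force: 25.0
t 17.275 [0.5462 0.2671 0.0671] [-180.    -0.  -171.7] q7 74.3
dp cm [-0.1   0.08  5.11] twist -0.1
```

```bash
python3 -m jog '[{"dp":[-0.1,0.1,2],"twist":0,"fingers":0.2},{"dp":[-0.1,0.1,4],"twist":0,"fingers":0.2},{"dp":[-0.1,0.1,5],"twist":0,"fingers":0.2},{"dp":[-0.1,0.1,5],"twist":0,"fingers":0.2},{"dp":[-0.1,0.1,5],"twist":0,"fingers":0.5},{"dp":[-0.1,0.1,5],"twist":0,"fingers":0.5},{"dp":[-0.1,0.1,5],"twist":0,"fingers":0.5},{"dp":[-0.1,0.1,3.5],"twist":0,"fingers":0.5}]'; python3 -m jog '[{"dp":[0,0,-3],"twist":0,"fingers":0.6},{"dp":[0,0,-7],"twist":0,"fingers":0.6},{"dp":[0,0,-12],"twist":0,"fingers":0.6},{"dp":[0,4,-15],"twist":0,"fingers":0.6},{"dp":[0,10,-15],"twist":0,"fingers":0.6},{"dp":[0,16,-15],"twist":0,"fingers":0.6},{"dp":[0,20,-15],"twist":0,"fingers":0.6},{"dp":[0,20,-15],"twist":0,"fingers":0.6}]'; python3 - <<'E'
from cell import env
from h import *
c=env.read_camera('top')
cv2.imwrite('pics/t3.png',cv2.resize(c['pixels'][90:340,90:410],None,fx=2.4,fy=2.4))
hs=cv2.cvtColor(c['pixels'],cv2.COLOR_BGR2HSV)
for col in('blue','purple'):
  for P in blobs(c,col):
    ce,d,L,w,m=axis(cast(c,P,.018));print(col,len(P),P.mean(0),ce.round(4),L.round(3))
E
```

```text
time_s: 18.27
tool_pos: [0.5459, 0.2684, 0.0317]
tool_rot: [-179.9, -0.1, -171.6]
force: [0.2, -1.4, -0.4]
grip_width: 0.0431
grasp_force: 0.0
time_s: 19.27
tool_pos: [0.5149, 0.4717, 0.1827]
tool_rot: [179.9, -0.0, -171.2]
force: [0.7, -0.3, 0.2]
grip_width: 0.0524
grasp_force: 0.0
blue 1117 [374.78066249  59.41629364] [ 1.046  -0.2541] 0.188
blue 2654 [179.24189902 217.31499623] [0.5597 0.1829] 0.21
blue 559 [335.42218247 291.47406082] [ 0.4361 -0.1916] 0.1
purple 2624 [143.20541159 222.59946646] [0.5476 0.2659] 0.21
purple 581 [381.75215146 302.11187608] [ 0.4292 -0.2953] 0.1
```

View pics/t3.png

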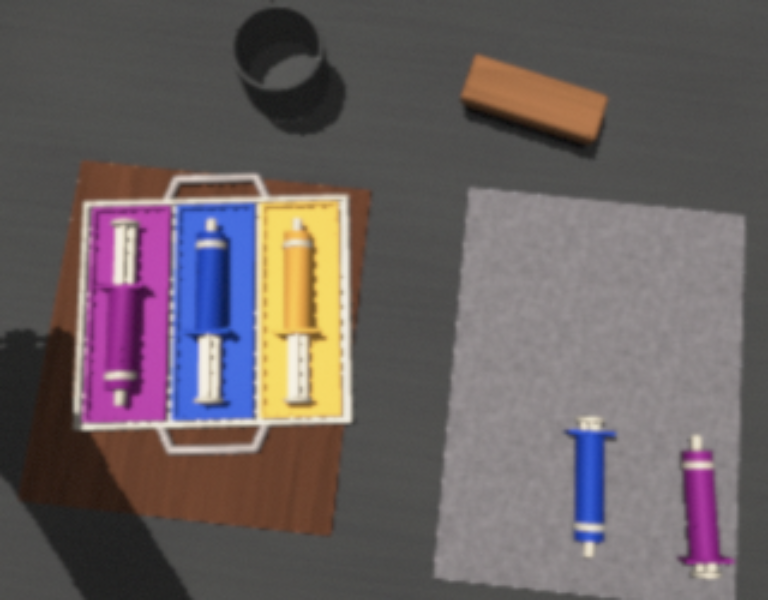

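The crop shows all three syringes centred in their own lanes, at about (123,313), (210,311) and (298,311). The pushed-in syringes, the pot and the brush have not moved, and the arm is clear.

```bash
python3 -c "
from cell import env
print(env.sign_off())"
```

```text
the job is handed in; nothing more can be done
None
```

The three washed syringes are in the lanes of their own colours, the other items were not disturbed in the last picture, and the job was handed in at about 19 s; no verdict was returned.

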